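# Set out the mending place round the notebook

### The arm

A 6-joint arm with a two-finger parallel gripper is mounted at the origin on a cart in front of the work surface, level with it; the furniture and walls round the work are solid. World frame = base frame: x ahead of the robot, y to its left, z up, the work surface at z = 0. Lengths are in m, angles in rad, forces in N, time in s.
With the tool pointing down it reaches from about 0.3 to 0.825 m from the base axis. Payload 5.4 kg.
Tool frame: the origin (TCP) lies at the very end of the fingers, on their centre line; the grasp point (between the pads) lies 19 mm behind it; z points along the fingers, y is the line along which they close (so a half turn about z gives the same grasp; the last joint's range is limited). The gripper opens to 92 mm and grips with 3 to 60 N. Pads are 20 mm wide; open, the fingers measure 128 mm over their backs; the gripper's body (75 mm by 189 mm) begins 69 mm behind the grasp point.
Start: joints at [-1.419, 0.158, 1.597, -0, 1.386, -0.21], TCP at [0.204, -0.538, 0.215] pointing down, gripper open.
Joint ranges: [-2.91, 2.91], [-0.94, 2.29], [0.18, 2.7], [-1.29, 4.43], [0.17, 2.64], [-3, 3]. Speed limits (rad/s): [2.57, 2.57, 3.14, 3.14, 3.14, 3.14].

### API

Orientations are given as a unit quaternion [w, x, y, z].
In Python, from station import ctrl gives the robot as it stands.
- The arm moves only by the tool step_arm, never from a script. Its argument "moves" is a list of rows, each an object of numbers: "x", "y", "z": the shift along the tool's x, y, z in mm; "turn": the turn about the tool's z in degrees; "grip": the opening, from -1 (shut) to 1 (fully open), so that 0 is half open. In form: [{"x": .., "y": .., "z": .., "turn": .., "grip": ..}, ...]. A call has exactly 5 rows; each row shifts and turns the commanded pose from where the row before left it, along the tool's axes as they then stand; what a row does not reach is not made up. A row lasts 1/12 s, in which the tool goes at most 41.7 mm and 7.16 degrees, less where a joint would pass 70% of its speed; a pose out of reach is approached as far as the arm can. A call with a gripper value outside its range is refused whole. The fingers move at their own pace and stop on an object; "grip_force" is the grip in N (left out, the last holds). Time passes only in rows, so rows that do not move let the fingers close, or fill a call up. It gives the time, the measured TCP pose, the force, the opening and the grip force at its end, in the units of the state.
- ctrl.get_obs(): the state, without advancing time (a new reading comes with each control period).
- ctrl.grab_frame(name): name is "scene" or "top"; returns the picture (420x560x3 uint8, red, green, blue); there is no depth.
- ctrl.calibration(name): a dict with "fx", "fy", "cx", "cy" (pixels), "pose" (4x4, takes a point from camera to world coordinates). Camera axes: x right, y down, z forward; pixel columns grow to the right and rows downward; lengths in m; the calibration is good to about 2 mm. A picture is of the moment at which its call begins. calibration takes no time and is no camera call.
- ctrl.job_done(): hands the job in; it is judged then, once.
The state is a dict: "clock": time; "q": joint angles; "joint_velocities": joint speeds; "tau": joint torques, N m; "tcp_pos": TCP position; "eef_rot": TCP orientation; "force": force on the tool from outside, world axes, zero at the start; "ft_torque": the same for the moment, N m; "opening": opening from 0.0 (shut) to 1.0 (fully open); "finger_force": force on a finger pad.
Only numpy, scipy, OpenCV 4.12 (cv2) and the standard library are available. Lean on these libraries where they do the work, as an engineer would, in place of code of your own. Each camera call takes 0.05 s, during which the arm holds its last target. There are 200 camera calls.

### The job

Set out the mending place round the black notebook. Seen from the robot's side, stand the loose purple spool straight behind the notebook's far left corner and the loose teal spool straight behind its far right corner, each centred on the line of that side edge with about 3 cm of bare worktop between spool and notebook, and the brown dropper bottle midway between the two spools and in line with them. Stand the loose gold spool in the middle of the round cream tin's lid; everything must stand upright, and the light blue cap must stay where it is.

Things in the scene. Friction and masses are not known exactly. Their poses are not given: they have to be found in the camera images.
- notebook: closed black notebook lying flat, fixed, 12 mm high, long side across the robot's view (turned up to 12 degrees either way). Origin on the underside; +x along the long side, to the right seen from the robot, +y away from the robot. Side edges at x = -73 (left) and +73 mm, near edge y = -54, far edge of the cover y = +49, spiral binding to y = +55; spool centres behind it belong at about y = +95.
- wax_tin: low round cream-coloured tin with a flat lid, 90 mm across and 32 mm high, fixed. Origin: centre of the underside, z up. It stands either at the left or at the right of the work.
- purple_spool: spool of purple thread standing upright, with cream flanges and a round purple label on top, 25 mm across the flanges, 43 mm high, about 18 g, loose. Origin: centre of the underside, z up along its axis. (The spools lying in the open sewing tin at the back are fixed and are not meant.)
- teal_spool: spool of teal (blue-green) thread standing upright, with cream flanges and a round teal label on top, 25 mm across, 43 mm high, about 18 g, loose. Origin: centre of the underside, z up.
- gold_spool: spool of gold (mustard yellow) thread standing upright, with cream flanges and a round gold label on top, 25 mm across, 43 mm high, about 18 g, loose. Origin: centre of the underside, z up.
- dropper: small brown glass bottle with a black dropper top, standing upright, loose, about 70 g: body 33 mm across up to 62 mm height, neck 24 mm across up to 77 mm, rubber bulb 13 mm across to the top at 102 mm. Origin: centre of the underside, z up.
- blue_cap: bystander: light blue cap, closed end up, 65 mm across, 40 mm high, loose. Origin: centre of the underside. It must not be shifted.

How it is judged:
By the outcome, as a careful person would: the job done as asked, in the order asked, and still so for the second after the job is handed in, with the robot touching nothing.
It also fails if it takes over 86 s, if anything falls off the work surface, if the arm or the gripper's body presses on something with over 40 N, if the wrist force passes 120 N, or if a joint passes its speed limit or range.

## Working session

There is one attempt and no reset: what is moved stays moved. The work goes in short steps, Python scripts to look and compute and a tool call to move; the robot and the scene stay as the last step left them, time stands still between calls to the robot, and variables do not carry over. Pictures are saved under pics/ and viewed, at most 14 in all, crops included, and the job is handed in when it is done.

Besides the shell and the picture viewer there is one more tool, called after "Request:" as a command line: name --argument value ..., lists and objects as JSON in quotes. step_arm: Moves the arm, as the interface text tells. Its arguments: {"type":"object","properties":{"moves":{"type":"array","items":{"type":"object","properties":{"x":{"type":"number"},"y":{"type":"number"},"z":{"type":"number"},"turn":{"type":"number"},"grip":{"type":"number"}}}},"grip_force":{"type":"number"}},"required":["moves"]}

```bash
mkdir -p pics; ls; python3 - <<'E'
from station import ctrl
import cv2,json
for n in("scene","top"):
    f=ctrl.grab_frame(n); cv2.imwrite(f"pics/{n}0.png",f[:,:,::-1])
    c=ctrl.calibration(n); print(n,c)
print(ctrl.get_obs())
E
```

```text
pics
scene {'fx': 480.9761324037415, 'fy': 480.9761324037415, 'cx': 268.71216857549683, 'cy': 210.9910757371351, 'pose': array([[-0.69938231, -0.40569957,  0.58844902, -0.06574644],
       [-0.71455897,  0.41579524, -0.56260091,  0.45428357],
       [-0.01642736, -0.81395465, -0.5806961 ,  0.64053055],
       [ 0.        ,  0.        ,  0.        ,  1.        ]])}
top {'fx': 445.38353072070703, 'fy': 445.38353072070703, 'cx': 270.6052072651866, 'cy': 212.52495159591197, 'pose': array([[ 0.02708682, -0.98682665,  0.15949755,  0.38920601],
       [-0.99879526, -0.0332486 , -0.03609097, -0.11895228],
       [ 0.04091861, -0.15832781, -0.98653838,  0.9327228 ],
       [ 0.        ,  0.        ,  0.        ,  1.        ]])}
{'clock': 0.1, 'q': array([-1.41910198e+00,  1.58990402e-01,  1.59810371e+00,  9.05422602e-06,
        1.38620732e+00, -2.10117115e-01]), 'joint_velocities': array([-0.00013827, -0.00038115, -0.00385953,  0.00084333,  0.0009978 ,
       -0.00108324]), 'tau': array([-1.41558994e-04, -3.86504889e+01, -3.22958565e+01,  7.03314738e-02,
        3.39289207e-02, -4.54436258e-05]), 'tcp_pos': array([ 0.20341811, -0.53720831,  0.21371623]), 'eef_rot': array([-8.53892448e-04,  9.83680928e-01,  1.79919711e-01,  2.94018698e-05]), 'force': array([ 0.5895665 , -0.859733  ,  0.68488699]), 'ft_torque': array([ 0.00982962,  0.00279013, -0.00209474]), 'finger_force': 0.0, 'opening': 1.0012709174307677}
```

View pics/scene0.png

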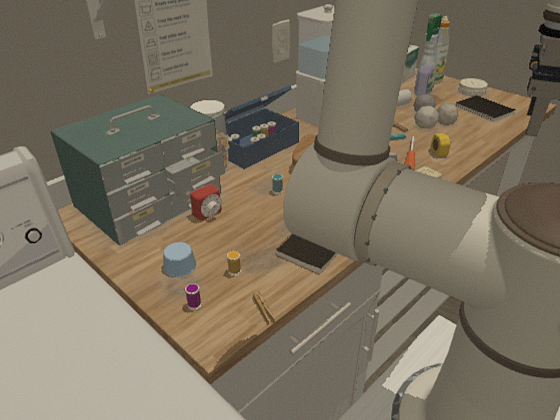

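View pics/top0.png

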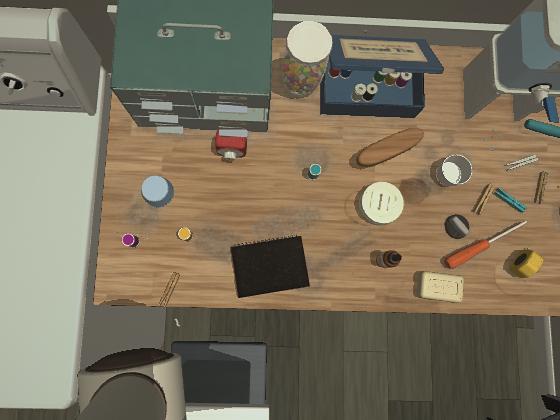

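The top view shows purple at (130,240), gold at (184,233), teal at (315,171), the dropper with its base near (385,258), the tin at (382,202), the cap at (157,190), and the notebook with corners around (232,246), (300,237), (308,286) and (237,296). I'll measure these by mask and ray.

```bash
cat > h.py <<'E'
import cv2,numpy as np
from station import ctrl
def ray(n,uv,z):
    c=ctrl.calibration(n);P=c["pose"]
    d=P[:3,:3]@np.array([(uv[0]-c["cx"])/c["fx"],(uv[1]-c["cy"])/c["fy"],1]);o=P[:3,3]
    return (o+d*(z-o[2])/d[2])[:2]
def proj(n,p):
    c=ctrl.calibration(n);P=c["pose"];q=P[:3,:3].T@(np.array(p)-P[:3,3])
    return np.array([c["fx"]*q[0]/q[2]+c["cx"],c["fy"]*q[1]/q[2]+c["cy"]])
def blob(img,lo,hi,box):
    x0,y0,x1,y1=box
    m=cv2.inRange(cv2.cvtColor(img[y0:y1,x0:x1],cv2.COLOR_RGB2HSV),np.array(lo),np.array(hi))
    n,l,s,c=cv2.connectedComponentsWithStats(m)
    i=1+np.argmax(s[1:,4]); 
    cs,_=cv2.findContours((l==i).astype(np.uint8),cv2.RETR_EXTERNAL,cv2.CHAIN_APPROX_NONE)
    return c[i]+[x0,y0],s[i]+[x0,y0,0,0,0],cs[0][:,0]+[x0,y0]
E
python3 - <<'E'
from h import *
im=ctrl.grab_frame("top")
def hsv(u,v):return cv2.cvtColor(im[v:v+1,u:u+1],cv2.COLOR_RGB2HSV)[0,0]
for n,b,lo,hi,z in [("purple",(110,222,150,260),(135,90,40),(170,255,255),.043),("gold",(165,215,205,255),(15,150,120),(30,255,255),.043),("teal",(295,155,335,190),(80,100,50),(100,255,255),.043),("cap",(130,165,185,220),(95,50,80),(115,255,255),.040),("tin",(355,175,410,230),(18,0,150),(40,110,255),.032),("note",(220,225,320,305),(0,0,0),(179,255,50),.012)]:
    c,s,ct=blob(im,lo,hi,b)
    e=cv2.minAreaRect(ct);p=ray("top",e[0],z)
    print(n,c.round(1),s,"rect",np.round(e,1) if 0 else e,p.round(4),"size mm",[round(k*2.0) for k in e[1]])
    if n=="note":
        w=np.array([ray("top",u,.012) for u in ct],np.float32);r=cv2.minAreaRect(w);print(r,cv2.boxPoints(r).round(4))
for p in [(130,240),(128,239),(184,232),(315,170),(382,215),(364,200)]:print(p,hsv(*p))
print("worktop edges y at left (105,150)->",ray("top",(97,240),0))
z=lambda n,x0,y0,x1,y1,k:cv2.resize(im[y0:y1,x0:x1,::-1],None,fx=k,fy=k,interpolation=cv2.INTER_CUBIC)
a=np.hstack([z("",220,225,320,305,4),z("",355,230,415,280,6)[:320] if 0 else cv2.resize(im[235:285,360:410,::-1],(320,320),interpolation=cv2.INTER_CUBIC)])
cv2.imwrite("pics/c1.png",a)
E
```

```text
purple [127.4 239.2] [123 234  10  11  83] rect ((127.5, 239.0), (9.0, 10.0), 0.0) [0.4704 0.1304] size mm [18, 20]
gold [183.8 233. ] [179 228  10  11  77] rect ((184.00001525878906, 233.0), (8.485280990600586, 9.899494171142578), 45.0) [0.4859 0.0201] size mm [17, 20]
teal [315.1 169. ] [311 165   9   9  68] rect ((315.0, 169.0), (8.0, 8.0), 90.0) [ 0.6272 -0.2408] size mm [16, 16]
cap [167.  202.6] [163 199   9   7   9] rect ((167.3000030517578, 202.3999786376953), (1.0, 10.0), 53.13010025024414) [0.5472 0.0577] size mm [2, 20]
tin [382.5 201.9] [ 362  181   42   42 1347] rect ((382.5, 201.5), (41.0, 41.0), 90.0) [ 0.5659 -0.3841] size mm [82, 82]
note [269.4 266.4] [ 231  236   78   62 3635] rect ((269.4324035644531, 266.0946044921875), (51.292476654052734, 71.84235382080078), 80.53767395019531) [ 0.4265 -0.1532] size mm [103, 144]
((0.4269636869430542, -0.15360209345817566), (0.10465367138385773, 0.14732025563716888), 10.82594108581543) [[ 0.3617 -0.0911]
 [ 0.3894 -0.2358]
 [ 0.4922 -0.2161]
 [ 0.4645 -0.0714]]
(130, 240) [155 173 140]
(128, 239) [155 173 140]
(184, 232) [ 20 176 216]
(315, 170) [ 89 140 140]
(382, 215) [ 34  46 224]
(364, 200) [ 32  39 221]
worktop edges y at left (105,150)-> [0.47035047 0.20463251]
```

View pics/c1.png

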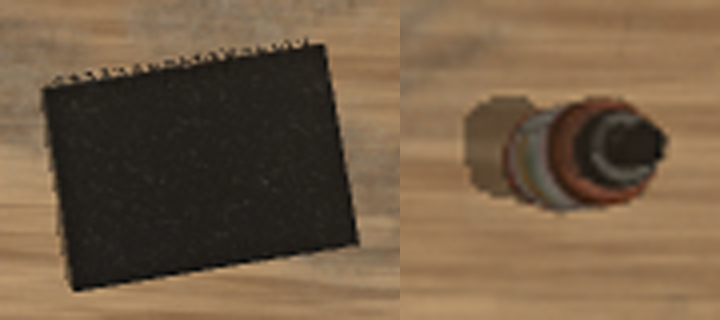

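The crop shows the notebook's cover corners at (44,88), (324,44), (357,243) and (74,291). The dropper's shoulder circle is around (603,150) and its bulb top is near (640,145). I'll convert these to positions.

```bash
python3 - <<'E'
from h import *
C=[np.array(p)/4-.4+[220,225] for p in [(44,88),(324,44),(357,243),(74,291)]]
W=np.array([ray("top",c,.012) for c in C]);L=np.array([[-73,49],[73,49],[73,-54],[-73,-54]])/1000
# model: p=o+R(L)
A=L-L.mean(0);B=W-W.mean(0)
U,S,V=np.linalg.svd(A.T@B);R=V.T@U.T;o=W.mean(0)-R@L.mean(0)
print(W.round(4),"o",o,"deg",np.degrees(np.arctan2(R[1,0],R[0,0])), "det",np.linalg.det(R),((L@R.T+o)-W).round(4).tolist())
for x in(-.073,0,.073):print("target",x,(o+R@[x,.095]).round(4))
for n,(u,v),z in[("bulb",(638,146),.102),("should",(603,150),.062)]:
    q=np.array([360+(u-400)/6.4-.4,235+v/6.4-.4]);print(n,ray("top",q,z).round(4))
im=ctrl.grab_frame("top");print("cap hsv",cv2.cvtColor(im[190:191,157:158],cv2.COLOR_RGB2HSV))
sc=ctrl.grab_frame("scene")
for n,p in [("purple",(.4704,.1304)),("gold",(.4859,.0201)),("teal",(.6272,-.2408))]:print(n,"scene px of label",proj("scene",(*p,.043)).round(1))
for n,b,lo,hi in [("purple",(170,270,215,315),(135,70,30),(170,255,255)),("gold",(215,240,255,280),(12,120,80),(30,255,255)),("teal",(265,165,290,200),(80,60,50),(100,255,255))]:
    c,s,ct=blob(sc,lo,hi,b);print(n,c.round(1),s)
# dark surface heights: white unit at left edge
E
```

```text
[[ 0.4641 -0.072 ]
 [ 0.4915 -0.2165]
 [ 0.3896 -0.2351]
 [ 0.3617 -0.0914]] o [ 0.42920142 -0.15330123] deg -79.24618747300983 det 0.9999999999999998 [[-0.0004, -0.0004], [-0.0005, 0.0006], [0.0001, 0.0], [0.0008, -0.0002]]
target -0.073 [ 0.5089 -0.0639]
target 0 [ 0.5225 -0.1356]
target 0.073 [ 0.5362 -0.2073]
bulb [ 0.446  -0.3892]
should [ 0.4472 -0.3913]
cap hsv [[[ 97  36 192]]]
purple scene px of label [192.6 287.4]
gold scene px of label [234.2 254.1]
teal scene px of label [277.9 175.8]
purple [193.4 299.6] [186 291  15  17 162]
gold [232.9 266.4] [223 258  18  20 180]
teal [277.  176.2] [273 175   9   4  26]
```

Request:
step_arm --moves '[{"turn":-7,"grip":0.2},{"turn":-7,"grip":0.2},{"turn":-7,"grip":0.2},{"turn":-7,"grip":0.2},{"turn":-7,"grip":0.2}]' --grip_force 10

```text
schema error: expected keys x, y, z, turn, grip
```

Request:
step_arm --moves '[{"turn":-7,"grip":0.2},{"turn":-7,"grip":0.2},{"turn":-7,"grip":0.2},{"turn":-7,"grip":0.2},{"turn":-6.3,"grip":0.2}]'

```text
schema error: expected keys x, y, z, turn, grip
```

Request:
step_arm --moves '[{"x":30,"y":12,"grip":0.2},{"x":30,"y":12,"grip":0.2},{"x":30,"y":12,"grip":0.2},{"x":30,"y":12,"grip":0.2},{"x":30,"y":12,"grip":0.2}]'

```text
schema error: expected keys x, y, z, turn, grip
```

All five keys are required in every row.

Request:
step_arm --moves '[{"x":0,"y":0,"z":0,"turn":-7,"grip":0.2},{"x":0,"y":0,"z":0,"turn":-7,"grip":0.2},{"x":0,"y":0,"z":0,"turn":-7,"grip":0.2},{"x":0,"y":0,"z":0,"turn":-7,"grip":0.2},{"x":0,"y":0,"z":0,"turn":-7,"grip":0.2}]' --grip_force 10

```text
clock: 0.67
tcp_pos: [0.2035, -0.5377, 0.2144]
eef_rot: [-0.0, 0.883, 0.47, 0.0]
force: [0.3, -0.1, 0.1]
opening: 0.662
finger_force: 0.0
```

Request:
step_arm --moves '[{"x":0,"y":0,"z":0,"turn":-7,"grip":0.2},{"x":0,"y":0,"z":0,"turn":-7,"grip":0.2},{"x":0,"y":0,"z":0,"turn":-7,"grip":0.2},{"x":0,"y":0,"z":0,"turn":-7,"grip":0.2},{"x":0,"y":0,"z":0,"turn":-6.3,"grip":0.2}]'

```text
clock: 1.08
tcp_pos: [0.2035, -0.5377, 0.2144]
eef_rot: [-0.0, 0.705, 0.709, 0.0]
force: [-0.2, -0.4, -0.2]
opening: 0.602
finger_force: 0.0
```

Request:
step_arm --moves '[{"x":30,"y":12,"z":0,"turn":0,"grip":0.2},{"x":30,"y":12,"z":0,"turn":0,"grip":0.2},{"x":30,"y":12,"z":0,"turn":0,"grip":0.2},{"x":30,"y":12,"z":0,"turn":0,"grip":0.2},{"x":30,"y":12,"z":0,"turn":0,"grip":0.2}]'

```text
clock: 1.5
tcp_pos: [0.2637, -0.3862, 0.2144]
eef_rot: [-0.0, 0.707, 0.707, 0.0]
force: [0.4, 0.8, -0.4]
opening: 0.595
finger_force: 0.0
```

Request:
step_arm --moves '[{"x":35,"y":14,"z":0,"turn":0,"grip":0.2},{"x":35,"y":14,"z":0,"turn":0,"grip":0.2},{"x":35,"y":14,"z":0,"turn":0,"grip":0.2},{"x":35,"y":14,"z":0,"turn":0,"grip":0.2},{"x":35,"y":14,"z":0,"turn":0,"grip":0.2}]'

```text
clock: 1.92
tcp_pos: [0.3336, -0.211, 0.2146]
eef_rot: [0.0, 0.707, 0.707, 0.0]
force: [0.3, 0.7, -0.0]
opening: 0.6
finger_force: 0.0
```

Request:
step_arm --moves '[{"x":35,"y":14,"z":0,"turn":0,"grip":0.2},{"x":35,"y":14,"z":0,"turn":0,"grip":0.2},{"x":35,"y":14,"z":0,"turn":0,"grip":0.2},{"x":35,"y":14,"z":0,"turn":0,"grip":0.2},{"x":35,"y":14,"z":0,"turn":0,"grip":0.2}]'

```text
clock: 2.33
tcp_pos: [0.4036, -0.0358, 0.2148]
eef_rot: [0.0, 0.707, 0.707, 0.0]
force: [0.6, -0.3, -0.3]
opening: 0.601
finger_force: 0.0
```

Request:
step_arm --moves '[{"x":35,"y":14,"z":0,"turn":0,"grip":0.2},{"x":35,"y":14,"z":0,"turn":0,"grip":0.2},{"x":35,"y":14,"z":0,"turn":0,"grip":0.2},{"x":35,"y":14,"z":0,"turn":0,"grip":0.2},{"x":27,"y":10,"z":0,"turn":0,"grip":0.2}]'

```text
clock: 2.75
tcp_pos: [0.4696, 0.1321, 0.2146]
eef_rot: [-0.0, 0.706, 0.708, 0.0]
force: [0.3, 0.1, -0.1]
opening: 0.6
finger_force: 0.0
```

Request:
step_arm --moves '[{"x":0,"y":0,"z":30,"turn":0,"grip":0.2},{"x":0,"y":0,"z":30,"turn":0,"grip":0.2},{"x":0,"y":0,"z":30,"turn":0,"grip":0.2},{"x":0,"y":0,"z":30,"turn":0,"grip":0.2},{"x":0,"y":0,"z":10,"turn":0,"grip":0.2}]'

```text
clock: 3.17
tcp_pos: [0.4657, 0.1294, 0.0802]
eef_rot: [-0.003, 0.707, 0.707, -0.003]
force: [-0.4, 1.0, -0.6]
opening: 0.603
finger_force: 0.0
```

Request:
step_arm --moves '[{"x":1,"y":0,"z":20,"turn":0,"grip":0.2},{"x":0,"y":0,"z":20,"turn":0,"grip":0.2},{"x":0,"y":0,"z":20,"turn":0,"grip":0.2},{"x":0,"y":0,"z":9,"turn":0,"grip":0.2},{"x":0,"y":0,"z":0,"turn":0,"grip":0.2}]'

```text
clock: 3.58
tcp_pos: [0.4678, 0.1302, 0.0143]
eef_rot: [-0.001, 0.707, 0.707, -0.001]
force: [0.7, 0.6, 0.1]
opening: 0.599
finger_force: 0.0
```

Request:
step_arm --moves '[{"x":0,"y":0,"z":0,"turn":0,"grip":0.0},{"x":0,"y":0,"z":0,"turn":0,"grip":-0.2},{"x":0,"y":0,"z":0,"turn":0,"grip":-0.4},{"x":0,"y":0,"z":0,"turn":0,"grip":-0.6},{"x":0,"y":0,"z":0,"turn":0,"grip":-1}]'

```text
clock: 4.0
tcp_pos: [0.4699, 0.1304, 0.0165]
eef_rot: [0.001, 0.707, 0.707, 0.001]
force: [0.5, -0.2, 3.7]
opening: 0.263
finger_force: 10.0
```

Request:
step_arm --moves '[{"x":0,"y":0,"z":0,"turn":0,"grip":-1},{"x":0,"y":0,"z":0,"turn":0,"grip":-1},{"x":0,"y":0,"z":0,"turn":0,"grip":-1},{"x":0,"y":0,"z":0,"turn":0,"grip":-1},{"x":0,"y":0,"z":0,"turn":0,"grip":-1}]'

```text
clock: 4.42
tcp_pos: [0.47, 0.1304, 0.0165]
eef_rot: [0.001, 0.707, 0.707, 0.001]
force: [0.7, 0.8, 6.0]
opening: 0.269
finger_force: 10.0
```

Request:
step_arm --moves '[{"x":0,"y":0,"z":-10,"turn":0,"grip":-1},{"x":0,"y":0,"z":-20,"turn":0,"grip":-1},{"x":0,"y":0,"z":-30,"turn":0,"grip":-1},{"x":0,"y":0,"z":-30,"turn":0,"grip":-1},{"x":0,"y":0,"z":-10,"turn":0,"grip":-1}]'

```text
clock: 4.83
tcp_pos: [0.4716, 0.1305, 0.1202]
eef_rot: [0.002, 0.707, 0.707, 0.003]
force: [-0.1, 0.8, 0.9]
opening: 0.27
finger_force: 10.0
```

Request:
step_arm --moves '[{"x":0,"y":0,"z":0,"turn":0,"grip":-1},{"x":-15,"y":3,"z":0,"turn":0,"grip":-1},{"x":-30,"y":6,"z":0,"turn":0,"grip":-1},{"x":-30,"y":6,"z":0,"turn":0,"grip":-1},{"x":-30,"y":6,"z":0,"turn":0,"grip":-1}]'

```text
clock: 5.25
tcp_pos: [0.4888, 0.0247, 0.1134]
eef_rot: [-0.001, 0.707, 0.708, -0.001]
force: [0.2, 0.7, -1.0]
opening: 0.264
finger_force: 10.0
```

Request:
step_arm --moves '[{"x":-30,"y":6,"z":0,"turn":0,"grip":-1},{"x":-30,"y":6,"z":0,"turn":0,"grip":-1},{"x":-20,"y":4,"z":0,"turn":0,"grip":-1},{"x":-9,"y":2,"z":0,"turn":0,"grip":-1},{"x":0,"y":0,"z":0,"turn":0,"grip":-1}]'

```text
clock: 5.67
tcp_pos: [0.5075, -0.0647, 0.114]
eef_rot: [-0.001, 0.708, 0.706, -0.001]
force: [-0.5, -0.7, 0.6]
opening: 0.264
finger_force: 10.0
```

```bash
python3 - <<'E'
from h import *
o=ctrl.get_obs();print(o["tcp_pos"],o["force"],o["opening"])
s=ctrl.grab_frame("scene");p=proj("scene",(*o["tcp_pos"][:2],o["tcp_pos"][2])).astype(int);print(p)
cv2.imwrite("pics/s2.png",cv2.resize(s[max(p[1]-100,0):p[1]+60,max(p[0]-80,0):p[0]+80,::-1],None,fx=3,fy=3,interpolation=cv2.INTER_CUBIC))
E
```

```text
[ 0.50750008 -0.06471691  0.11397613] [-0.52326327 -0.71357003  0.58626999] 0.26354019383534566
[257 200]
```

View pics/s2.png

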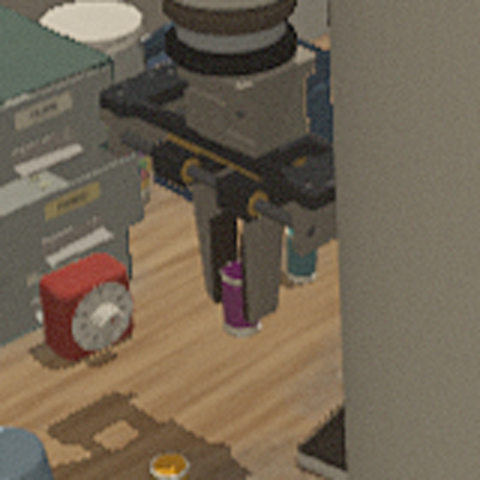

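The picture shows the purple spool upright between the fingers at crop (240,300). Next I set it down.

Request:
step_arm --moves '[{"x":1,"y":1,"z":20,"turn":0,"grip":-1},{"x":0,"y":0,"z":25,"turn":0,"grip":-1},{"x":0,"y":0,"z":25,"turn":0,"grip":-1},{"x":0,"y":0,"z":15,"turn":0,"grip":-1},{"x":0,"y":0,"z":7,"turn":0,"grip":-1}]'

```text
clock: 6.13
tcp_pos: [0.5064, -0.06, 0.0204]
eef_rot: [-0.003, 0.706, 0.708, -0.001]
force: [-0.4, -0.2, -0.4]
opening: 0.267
finger_force: 10.0
```

Request:
step_arm --moves '[{"x":0,"y":0,"z":3,"turn":0,"grip":-1},{"x":0,"y":0,"z":2,"turn":0,"grip":-1},{"x":0,"y":0,"z":1,"turn":0,"grip":-1},{"x":0,"y":0,"z":0,"turn":0,"grip":-1},{"x":0,"y":0,"z":0,"turn":0,"grip":-1}]'

```text
clock: 6.55
tcp_pos: [0.51, -0.0628, 0.0186]
eef_rot: [0.001, 0.707, 0.707, 0.0]
force: [0.7, 0.3, -0.5]
opening: 0.264
finger_force: 10.0
```

Request:
step_arm --moves '[{"x":-1,"y":-1,"z":1.5,"turn":0,"grip":-1},{"x":0,"y":0,"z":0,"turn":0,"grip":-1},{"x":0,"y":0,"z":0,"turn":0,"grip":-1},{"x":0,"y":0,"z":0,"turn":0,"grip":-1},{"x":0,"y":0,"z":0,"turn":0,"grip":-1}]'

```text
clock: 6.97
tcp_pos: [0.5086, -0.0639, 0.0165]
eef_rot: [0.0, 0.707, 0.707, 0.0]
force: [0.4, -1.5, 1.9]
opening: 0.265
finger_force: 10.0
```

Request:
step_arm --moves '[{"x":0,"y":0,"z":0,"turn":0,"grip":-0.4},{"x":0,"y":0,"z":0,"turn":0,"grip":-0.3},{"x":0,"y":0,"z":0,"turn":0,"grip":-0.2},{"x":0,"y":0,"z":0,"turn":0,"grip":-0.1},{"x":0,"y":0,"z":0,"turn":0,"grip":0}]'

```text
clock: 7.38
tcp_pos: [0.5081, -0.0635, 0.0159]
eef_rot: [-0.0, 0.707, 0.707, -0.0]
force: [-0.4, 0.1, -0.4]
opening: 0.49
finger_force: 0.0
```

Request:
step_arm --moves '[{"x":0,"y":0,"z":0,"turn":0,"grip":0},{"x":0,"y":0,"z":-15,"turn":0,"grip":0},{"x":0,"y":0,"z":-30,"turn":0,"grip":0},{"x":0,"y":0,"z":-35,"turn":0,"grip":0},{"x":0,"y":0,"z":-20,"turn":0,"grip":0.2}]'

```text
clock: 7.8
tcp_pos: [0.5096, -0.064, 0.1194]
eef_rot: [0.002, 0.707, 0.707, 0.001]
force: [-0.2, -0.0, 0.1]
opening: 0.554
finger_force: 0.0
```

Request:
step_arm --moves '[{"x":-30,"y":20,"z":0,"turn":0,"grip":0.2},{"x":-30,"y":20,"z":0,"turn":0,"grip":0.2},{"x":-30,"y":20,"z":0,"turn":0,"grip":0.2},{"x":-30,"y":20,"z":0,"turn":0,"grip":0.2},{"x":-30,"y":20,"z":0,"turn":0,"grip":0.2}]'

```text
clock: 8.22
tcp_pos: [0.609, -0.215, 0.116]
eef_rot: [-0.0, 0.707, 0.707, 0.0]
force: [-0.0, -0.9, -0.1]
opening: 0.6
finger_force: 0.0
```

Request:
step_arm --moves '[{"x":-20,"y":14,"z":0,"turn":0,"grip":0.2},{"x":-7,"y":5,"z":0,"turn":0,"grip":0.2},{"x":0,"y":0,"z":0,"turn":0,"grip":0.2},{"x":0,"y":0,"z":0,"turn":0,"grip":0.2},{"x":0,"y":0,"z":0,"turn":0,"grip":0.2}]'

```text
clock: 8.63
tcp_pos: [0.6266, -0.2389, 0.1158]
eef_rot: [-0.001, 0.707, 0.708, -0.0]
force: [0.1, 0.7, -0.1]
opening: 0.597
finger_force: 0.0
```

```bash
python3 - <<'E'
from h import *
s=ctrl.grab_frame("top");cv2.imwrite("pics/t3.png",s[:,:,::-1])
print(ray("top",(371,115),0),ray("top",(371,115),.06))
E
```

```text
[ 0.76687515 -0.37022995] [ 0.74258053 -0.35406582]
```

View pics/t3.png

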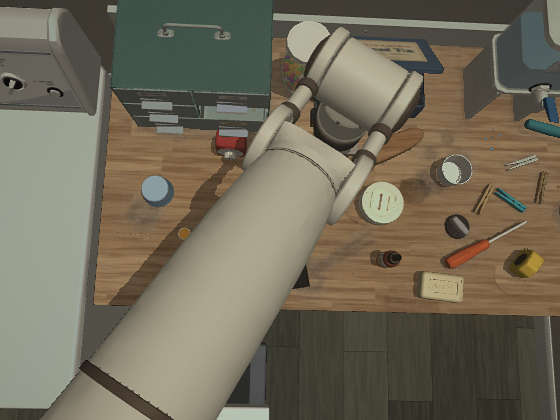

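The arm is over the teal spool at about (338,130), clear of the sewing tin. Now I descend and grasp.

Request:
step_arm --moves '[{"x":-2,"y":0.5,"z":20,"turn":0,"grip":0.2},{"x":0,"y":0,"z":30,"turn":0,"grip":0.2},{"x":0,"y":0,"z":30,"turn":0,"grip":0.2},{"x":0,"y":0,"z":15,"turn":0,"grip":0.2},{"x":0,"y":0,"z":5,"turn":0,"grip":0.2}]'

```text
clock: 9.1
tcp_pos: [0.6252, -0.2401, 0.0125]
eef_rot: [-0.003, 0.707, 0.708, -0.001]
force: [-0.9, 0.1, -0.9]
opening: 0.604
finger_force: 0.0
```

Request:
step_arm --moves '[{"x":0,"y":0,"z":0,"turn":0,"grip":0.0},{"x":0,"y":0,"z":0,"turn":0,"grip":-0.2},{"x":0,"y":0,"z":0,"turn":0,"grip":-0.4},{"x":0,"y":0,"z":0,"turn":0,"grip":-0.6},{"x":0,"y":0,"z":0,"turn":0,"grip":-1}]'

```text
clock: 9.52
tcp_pos: [0.6288, -0.2432, 0.0178]
eef_rot: [0.001, 0.707, 0.707, 0.0]
force: [0.3, -0.0, 6.7]
opening: 0.264
finger_force: 10.0
```

Request:
step_arm --moves '[{"x":0,"y":0,"z":0,"turn":0,"grip":-1},{"x":0,"y":0,"z":0,"turn":0,"grip":-1},{"x":0,"y":0,"z":0,"turn":0,"grip":-1},{"x":0,"y":0,"z":0,"turn":0,"grip":-1},{"x":0,"y":0,"z":0,"turn":0,"grip":-1}]'

```text
clock: 9.93
tcp_pos: [0.6288, -0.2432, 0.0178]
eef_rot: [0.001, 0.707, 0.707, 0.0]
force: [-1.2, 0.7, 6.0]
opening: 0.263
finger_force: 10.0
```

Request:
step_arm --moves '[{"x":0,"y":0,"z":-10,"turn":0,"grip":-1},{"x":0,"y":0,"z":-20,"turn":0,"grip":-1},{"x":0,"y":0,"z":-20,"turn":0,"grip":-1},{"x":0,"y":0,"z":-10,"turn":0,"grip":-1},{"x":3,"y":-10,"z":0,"turn":0,"grip":-1}]'

```text
clock: 10.35
tcp_pos: [0.6208, -0.2412, 0.0802]
eef_rot: [0.004, 0.707, 0.707, 0.001]
force: [1.3, -0.5, 0.5]
opening: 0.264
finger_force: 10.0
```

Request:
step_arm --moves '[{"x":10,"y":-25,"z":0,"turn":0,"grip":-1},{"x":11,"y":-28,"z":0,"turn":0,"grip":-1},{"x":8,"y":-22,"z":0,"turn":0,"grip":-1},{"x":2,"y":-8,"z":0,"turn":0,"grip":-1},{"x":0,"y":0,"z":10,"turn":0,"grip":-1}]'

```text
clock: 10.77
tcp_pos: [0.5349, -0.2089, 0.0676]
eef_rot: [0.001, 0.707, 0.707, 0.0]
force: [0.5, -1.2, -0.2]
opening: 0.265
finger_force: 10.0
```

Request:
step_arm --moves '[{"x":0,"y":0,"z":20,"turn":0,"grip":-1},{"x":0,"y":0,"z":15,"turn":0,"grip":-1},{"x":0,"y":0,"z":6,"turn":0,"grip":-1},{"x":0,"y":0,"z":3,"turn":0,"grip":-1},{"x":0,"y":0,"z":0,"turn":0,"grip":-1}]'

```text
clock: 11.18
tcp_pos: [0.5352, -0.2088, 0.0214]
eef_rot: [-0.0, 0.707, 0.707, -0.0]
force: [0.4, -0.1, 0.3]
opening: 0.267
finger_force: 10.0
```

Request:
step_arm --moves '[{"x":0,"y":0,"z":0,"turn":0,"grip":-1},{"x":0,"y":0,"z":0,"turn":0,"grip":-1},{"x":0,"y":0,"z":0,"turn":0,"grip":-1},{"x":0,"y":0,"z":0,"turn":0,"grip":-1},{"x":0,"y":0,"z":0,"turn":0,"grip":-1}]'

```text
clock: 11.6
tcp_pos: [0.5351, -0.2088, 0.0226]
eef_rot: [0.0, 0.707, 0.707, 0.0]
force: [-0.1, 0.2, 0.0]
opening: 0.266
finger_force: 10.0
```

Request:
step_arm --moves '[{"x":0,"y":1,"z":2,"turn":0,"grip":-1},{"x":0,"y":0,"z":2,"turn":0,"grip":-1},{"x":0,"y":0,"z":1,"turn":0,"grip":-1},{"x":0,"y":0,"z":0,"turn":0,"grip":-1},{"x":0,"y":0,"z":0,"turn":0,"grip":-1}]'

```text
clock: 12.02
tcp_pos: [0.5361, -0.2087, 0.0178]
eef_rot: [0.0, 0.707, 0.707, 0.0]
force: [-1.2, 2.6, 5.6]
opening: 0.265
finger_force: 10.0
```

Request:
step_arm --moves '[{"x":0,"y":0,"z":0,"turn":0,"grip":-0.4},{"x":0,"y":0,"z":0,"turn":0,"grip":-0.3},{"x":0,"y":0,"z":0,"turn":0,"grip":-0.2},{"x":0,"y":0,"z":0,"turn":0,"grip":-0.1},{"x":0,"y":0,"z":0,"turn":0,"grip":0}]'

```text
clock: 12.43
tcp_pos: [0.5357, -0.2085, 0.0169]
eef_rot: [-0.0, 0.707, 0.707, -0.0]
force: [0.0, -0.7, 0.2]
opening: 0.493
finger_force: 0.0
```

Request:
step_arm --moves '[{"x":0,"y":0,"z":0,"turn":0,"grip":0},{"x":0,"y":0,"z":-15,"turn":0,"grip":0},{"x":0,"y":0,"z":-35,"turn":0,"grip":0},{"x":0,"y":0,"z":-40,"turn":0,"grip":0.2},{"x":0,"y":0,"z":-40,"turn":0,"grip":0.4}]'

```text
clock: 12.85
tcp_pos: [0.535, -0.2081, 0.1478]
eef_rot: [-0.001, 0.707, 0.707, -0.0]
force: [0.9, 0.0, 0.4]
opening: 0.621
finger_force: 0.0
```

Request:
step_arm --moves '[{"x":-30,"y":-15,"z":-10,"turn":0,"grip":0.4},{"x":-30,"y":-15,"z":0,"turn":0,"grip":0.4},{"x":-30,"y":-15,"z":0,"turn":0,"grip":0.4},{"x":-30,"y":-15,"z":0,"turn":0,"grip":0.4},{"x":-30,"y":-15,"z":0,"turn":0,"grip":0.4}]'

```text
clock: 13.27
tcp_pos: [0.4601, -0.3598, 0.1573]
eef_rot: [0.0, 0.707, 0.707, 0.0]
force: [0.5, 0.9, 0.3]
opening: 0.698
finger_force: 0.0
```

Request:
step_arm --moves '[{"x":-22,"y":-10,"z":0,"turn":0,"grip":0.4},{"x":-9,"y":-4,"z":0,"turn":0,"grip":0.4},{"x":0,"y":0,"z":0,"turn":0,"grip":0.4},{"x":0,"y":0,"z":0,"turn":0,"grip":0.4},{"x":0,"y":0,"z":0,"turn":0,"grip":0.4}]'

```text
clock: 13.68
tcp_pos: [0.4476, -0.3882, 0.1569]
eef_rot: [-0.0, 0.706, 0.708, 0.0]
force: [-0.2, 0.7, 0.5]
opening: 0.702
finger_force: 0.0
```

```bash
python3 - <<'E'
from h import *
print(ctrl.get_obs()["tcp_pos"])
s=ctrl.grab_frame("top");cv2.imwrite("pics/t4.png",s[:,:,::-1])
for n,b,lo,hi in [("purple",(190,190,270,260),(135,90,40),(170,255,255)),("teal",(270,180,340,260),(80,100,50),(100,255,255))]:
    try:
        c,st,ct=blob(s,lo,hi,b);print(n,c,st,ray("top",cv2.minAreaRect(ct)[0],.043).round(4))
    except Exception as e:print(n,e)
E
```

```text
[ 0.44763335 -0.38817552  0.15690338]
purple [226.72839506 223.44444444] [222 219  10  10  81] [ 0.5077 -0.0635]
teal [297.64       212.25333333] [293 208  10  10  75] [ 0.5355 -0.2066]
```

View pics/t4.png

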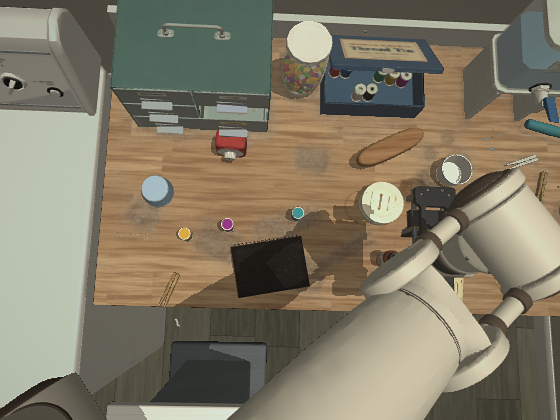

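Purple at (227,223) and teal at (298,212) stand upright, within 1–2 mm of their targets. Next is the dropper.

Request:
step_arm --moves '[{"x":-2,"y":-0.5,"z":20,"turn":0,"grip":0.4},{"x":0,"y":0,"z":30,"turn":0,"grip":0.4},{"x":0,"y":0,"z":30,"turn":0,"grip":0.4},{"x":0,"y":0,"z":25,"turn":0,"grip":0.4},{"x":0,"y":0,"z":15,"turn":0,"grip":0.4}]' --grip_force 15

```text
clock: 14.15
tcp_pos: [0.446, -0.3885, 0.0338]
eef_rot: [-0.002, 0.706, 0.708, 0.0]
force: [0.2, -0.1, 0.3]
opening: 0.699
finger_force: 0.0
```

Request:
step_arm --moves '[{"x":0,"y":0,"z":9,"turn":0,"grip":0.4},{"x":0,"y":0,"z":0,"turn":0,"grip":0.2},{"x":0,"y":0,"z":0,"turn":0,"grip":0},{"x":0,"y":0,"z":0,"turn":0,"grip":-0.2},{"x":0,"y":0,"z":0,"turn":0,"grip":-0.4}]'

```text
clock: 14.57
tcp_pos: [0.4474, -0.3926, 0.0299]
eef_rot: [0.002, 0.707, 0.707, -0.0]
force: [0.2, -0.1, -0.6]
opening: 0.432
finger_force: 0.0
```

Request:
step_arm --moves '[{"x":0,"y":0,"z":0,"turn":0,"grip":-0.6},{"x":0,"y":0,"z":0,"turn":0,"grip":-1},{"x":0,"y":0,"z":0,"turn":0,"grip":-1},{"x":0,"y":0,"z":0,"turn":0,"grip":-1},{"x":0,"y":0,"z":0,"turn":0,"grip":-1}]'

```text
clock: 14.98
tcp_pos: [0.4472, -0.3925, 0.0294]
eef_rot: [0.001, 0.707, 0.707, -0.0]
force: [0.6, -0.5, 6.4]
opening: 0.35
finger_force: 15.0
```

Request:
step_arm --moves '[{"x":0,"y":0,"z":-10,"turn":0,"grip":-1},{"x":0,"y":0,"z":-20,"turn":0,"grip":-1},{"x":0,"y":0,"z":-25,"turn":0,"grip":-1},{"x":0,"y":0,"z":-20,"turn":0,"grip":-1},{"x":10,"y":3,"z":-10,"turn":0,"grip":-1}]'

```text
clock: 15.4
tcp_pos: [0.4499, -0.3838, 0.1164]
eef_rot: [0.002, 0.707, 0.707, -0.001]
force: [-0.1, 0.2, -0.6]
opening: 0.349
finger_force: 15.0
```

Request:
step_arm --moves '[{"x":20,"y":6,"z":0,"turn":0,"grip":-1},{"x":30,"y":9,"z":0,"turn":0,"grip":-1},{"x":30,"y":9,"z":0,"turn":0,"grip":-1},{"x":30,"y":9,"z":0,"turn":0,"grip":-1},{"x":30,"y":9,"z":0,"turn":0,"grip":-1}]'

```text
clock: 15.82
tcp_pos: [0.4909, -0.2391, 0.1124]
eef_rot: [-0.001, 0.707, 0.707, 0.0]
force: [0.4, -0.3, -0.8]
opening: 0.351
finger_force: 15.0
```

Request:
step_arm --moves '[{"x":30,"y":9,"z":0,"turn":0,"grip":-1},{"x":30,"y":9,"z":0,"turn":0,"grip":-1},{"x":25,"y":7,"z":0,"turn":0,"grip":-1},{"x":15,"y":4,"z":0,"turn":0,"grip":-1},{"x":5,"y":1,"z":0,"turn":0,"grip":-1}]'

```text
clock: 16.23
tcp_pos: [0.5208, -0.1332, 0.1124]
eef_rot: [-0.001, 0.706, 0.708, -0.0]
force: [-0.3, 0.4, -1.1]
opening: 0.35
finger_force: 15.0
```

Request:
step_arm --moves '[{"x":0,"y":0,"z":0,"turn":0,"grip":-1},{"x":0,"y":0,"z":0,"turn":0,"grip":-1},{"x":0,"y":0,"z":0,"turn":0,"grip":-1},{"x":0,"y":0,"z":0,"turn":0,"grip":-1},{"x":0,"y":0,"z":0,"turn":0,"grip":-1}]'

```text
clock: 16.65
tcp_pos: [0.5211, -0.1375, 0.113]
eef_rot: [-0.0, 0.707, 0.707, -0.0]
force: [-0.0, -0.6, -1.1]
opening: 0.348
finger_force: 15.0
```

Positioned to within 1 mm. Lower 83 mm.

Request:
step_arm --moves '[{"x":0,"y":0.5,"z":15,"turn":0,"grip":-1},{"x":0,"y":0,"z":25,"turn":0,"grip":-1},{"x":0,"y":0,"z":20,"turn":0,"grip":-1},{"x":0,"y":0,"z":13,"turn":0,"grip":-1},{"x":0,"y":0,"z":6,"turn":0,"grip":-1}]'

```text
clock: 17.07
tcp_pos: [0.5201, -0.1364, 0.0318]
eef_rot: [-0.002, 0.707, 0.707, -0.001]
force: [-0.1, -0.5, -0.6]
opening: 0.352
finger_force: 15.0
```

Request:
step_arm --moves '[{"x":0,"y":0,"z":2,"turn":0,"grip":-1},{"x":0,"y":0,"z":1,"turn":0,"grip":-1},{"x":0,"y":0,"z":0,"turn":0,"grip":-1},{"x":0,"y":0,"z":0,"turn":0,"grip":-1},{"x":0,"y":0,"z":0,"turn":0,"grip":-1}]'

```text
clock: 17.48
tcp_pos: [0.5225, -0.137, 0.0321]
eef_rot: [0.001, 0.707, 0.707, 0.0]
force: [0.3, -0.2, -1.6]
opening: 0.351
finger_force: 15.0
```

Request:
step_arm --moves '[{"x":0,"y":-0.5,"z":1.5,"turn":0,"grip":-1},{"x":0,"y":0,"z":1.5,"turn":0,"grip":-1},{"x":0,"y":0,"z":0,"turn":0,"grip":-1},{"x":0,"y":0,"z":0,"turn":0,"grip":-1},{"x":0,"y":0,"z":0,"turn":0,"grip":-1}]'

```text
clock: 17.9
tcp_pos: [0.5221, -0.1369, 0.0293]
eef_rot: [0.001, 0.707, 0.707, 0.0]
force: [-1.4, 1.8, 5.7]
opening: 0.35
finger_force: 15.0
```

Request:
step_arm --moves '[{"x":0,"y":0,"z":0,"turn":0,"grip":-0.25},{"x":0,"y":0,"z":0,"turn":0,"grip":-0.15},{"x":0,"y":0,"z":0,"turn":0,"grip":-0.05},{"x":0,"y":0,"z":0,"turn":0,"grip":0.05},{"x":0,"y":0,"z":0,"turn":0,"grip":0.1}]' --grip_force 10

```text
clock: 18.32
tcp_pos: [0.5211, -0.1366, 0.0279]
eef_rot: [-0.0, 0.707, 0.707, -0.0]
force: [0.8, -0.1, 0.0]
opening: 0.549
finger_force: 0.0
```

Request:
step_arm --moves '[{"x":0,"y":0,"z":0,"turn":0,"grip":0.1},{"x":0,"y":0,"z":-15,"turn":0,"grip":0.1},{"x":0,"y":0,"z":-30,"turn":0,"grip":0.1},{"x":0,"y":0,"z":-35,"turn":0,"grip":0.1},{"x":0,"y":0,"z":-35,"turn":0,"grip":0.1}]'

```text
clock: 18.73
tcp_pos: [0.5205, -0.1362, 0.1437]
eef_rot: [-0.001, 0.707, 0.707, -0.0]
force: [1.0, 0.3, 0.1]
opening: 0.553
finger_force: 0.0
```

Request:
step_arm --moves '[{"x":5,"y":-1,"z":-10,"turn":0,"grip":0.2},{"x":30,"y":-7,"z":0,"turn":0,"grip":0.2},{"x":30,"y":-7,"z":0,"turn":0,"grip":0.2},{"x":30,"y":-7,"z":0,"turn":0,"grip":0.2},{"x":30,"y":-7,"z":0,"turn":0,"grip":0.2}]'

```text
clock: 19.15
tcp_pos: [0.4914, -0.0103, 0.1526]
eef_rot: [-0.0, 0.707, 0.707, -0.0]
force: [0.2, -0.1, -1.0]
opening: 0.603
finger_force: 0.0
```

Request:
step_arm --moves '[{"x":22,"y":-5,"z":0,"turn":0,"grip":0.2},{"x":10,"y":-2,"z":0,"turn":0,"grip":0.2},{"x":0,"y":0,"z":0,"turn":0,"grip":0.2},{"x":0,"y":0,"z":0,"turn":0,"grip":0.2},{"x":0,"y":0,"z":0,"turn":0,"grip":0.2}]'

```text
clock: 19.57
tcp_pos: [0.4856, 0.0193, 0.1531]
eef_rot: [0.0, 0.707, 0.707, -0.0]
force: [-0.6, -0.1, -0.4]
opening: 0.603
finger_force: 0.0
```

```bash
python3 - <<'E'
from h import *
print(ctrl.get_obs()["tcp_pos"])
s=ctrl.grab_frame("scene");cv2.imwrite("pics/s5.png",cv2.resize(s[100:320,130:410,::-1],None,fx=2.5,fy=2.5,interpolation=cv2.INTER_CUBIC))
E
```

```text
[0.4856076  0.01929052 0.15305519]
```

View pics/s5.png

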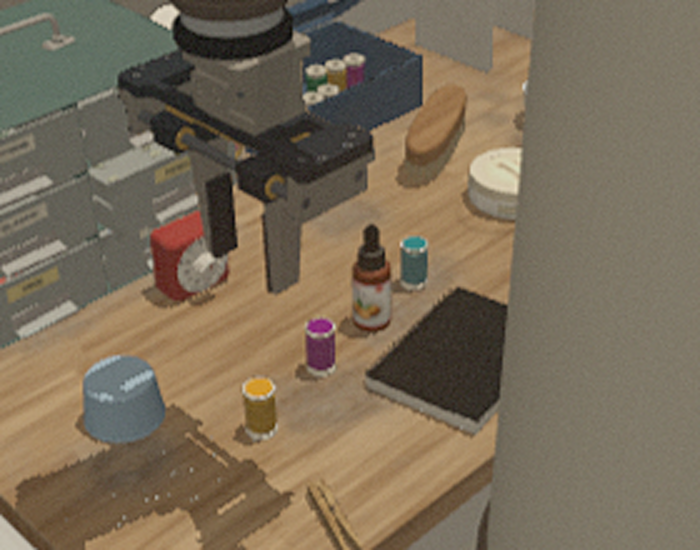

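Purple (320,345), the dropper (372,290) and teal (413,262) stand upright in line behind the notebook, gold is at (260,405), and the cap hasn't been disturbed. Next I grasp gold.

Request:
step_arm --moves '[{"x":0,"y":0,"z":25,"turn":0,"grip":0.2},{"x":0,"y":0,"z":35,"turn":0,"grip":0.2},{"x":0,"y":0,"z":35,"turn":0,"grip":0.2},{"x":0,"y":0,"z":25,"turn":0,"grip":0.2},{"x":0,"y":0,"z":12,"turn":0,"grip":0.2}]'

```text
clock: 20.03
tcp_pos: [0.4826, 0.0197, 0.0173]
eef_rot: [-0.002, 0.708, 0.707, -0.002]
force: [-0.5, 0.1, -0.7]
opening: 0.602
finger_force: 0.0
```

Request:
step_arm --moves '[{"x":0,"y":0,"z":4,"turn":0,"grip":0.2},{"x":0,"y":0,"z":0,"turn":0,"grip":0},{"x":0,"y":0,"z":0,"turn":0,"grip":-0.2},{"x":0,"y":0,"z":0,"turn":0,"grip":-0.4},{"x":0,"y":0,"z":0,"turn":0,"grip":-0.6}]'

```text
clock: 20.45
tcp_pos: [0.4866, 0.0199, 0.0185]
eef_rot: [0.001, 0.707, 0.707, 0.001]
force: [-0.1, -0.2, 0.2]
opening: 0.333
finger_force: 0.0
```

Request:
step_arm --moves '[{"x":0,"y":0,"z":0,"turn":0,"grip":-1},{"x":0,"y":0,"z":0,"turn":0,"grip":-1},{"x":0,"y":0,"z":0,"turn":0,"grip":-1},{"x":0,"y":0,"z":0,"turn":0,"grip":-1},{"x":0,"y":0,"z":0,"turn":0,"grip":-1}]'

```text
clock: 20.87
tcp_pos: [0.4862, 0.0201, 0.0181]
eef_rot: [0.001, 0.707, 0.707, 0.0]
force: [-1.5, 0.8, 5.7]
opening: 0.266
finger_force: 10.0
```

Request:
step_arm --moves '[{"x":0,"y":0,"z":-10,"turn":0,"grip":-1},{"x":0,"y":0,"z":-30,"turn":0,"grip":-1},{"x":0,"y":0,"z":-40,"turn":0,"grip":-1},{"x":0,"y":0,"z":-40,"turn":0,"grip":-1},{"x":0,"y":0,"z":-30,"turn":0,"grip":-1}]'

```text
clock: 21.28
tcp_pos: [0.4857, 0.0204, 0.1707]
eef_rot: [0.001, 0.707, 0.707, 0.001]
force: [1.0, -0.3, 0.3]
opening: 0.264
finger_force: 10.0
```

Request:
step_arm --moves '[{"x":-15,"y":3,"z":0,"turn":0,"grip":-1},{"x":-30,"y":6,"z":0,"turn":0,"grip":-1},{"x":-30,"y":6,"z":0,"turn":0,"grip":-1},{"x":-30,"y":6,"z":0,"turn":0,"grip":-1},{"x":-30,"y":6,"z":0,"turn":0,"grip":-1}]'

```text
clock: 21.7
tcp_pos: [0.5121, -0.1157, 0.1676]
eef_rot: [-0.0, 0.707, 0.707, 0.0]
force: [0.6, 0.9, 0.3]
opening: 0.26
finger_force: 10.0
```

Request:
step_arm --moves '[{"x":-30,"y":6,"z":0,"turn":0,"grip":-1},{"x":-30,"y":6,"z":0,"turn":0,"grip":-1},{"x":-30,"y":6,"z":0,"turn":0,"grip":-1},{"x":-30,"y":6,"z":0,"turn":0,"grip":-1},{"x":-30,"y":6,"z":0,"turn":0,"grip":-1}]'

```text
clock: 22.12
tcp_pos: [0.5421, -0.2658, 0.1673]
eef_rot: [-0.0, 0.707, 0.707, 0.0]
force: [0.9, 0.4, -0.6]
opening: 0.266
finger_force: 10.0
```

Request:
step_arm --moves '[{"x":-30,"y":6,"z":0,"turn":0,"grip":-1},{"x":-30,"y":6,"z":0,"turn":0,"grip":-1},{"x":-30,"y":6,"z":0,"turn":0,"grip":-1},{"x":-20,"y":3,"z":0,"turn":0,"grip":-1},{"x":-9,"y":2,"z":0,"turn":0,"grip":-1}]'

```text
clock: 22.53
tcp_pos: [0.5649, -0.3861, 0.1671]
eef_rot: [0.0, 0.708, 0.707, -0.0]
force: [0.1, -0.4, -0.3]
opening: 0.266
finger_force: 10.0
```

Request:
step_arm --moves '[{"x":0,"y":0,"z":20,"turn":0,"grip":-1},{"x":0,"y":0,"z":20,"turn":0,"grip":-1},{"x":0,"y":0,"z":10,"turn":0,"grip":-1},{"x":0,"y":0,"z":0,"turn":0,"grip":-1},{"x":0,"y":0,"z":0,"turn":0,"grip":-1}]'

```text
clock: 22.95
tcp_pos: [0.5652, -0.3826, 0.1169]
eef_rot: [-0.001, 0.707, 0.708, 0.0]
force: [-0.3, 0.4, -0.0]
opening: 0.261
finger_force: 10.0
```

```bash
python3 - <<'E'
from h import *
print(ctrl.get_obs()["tcp_pos"])
s=ctrl.grab_frame("top");cv2.imwrite("pics/t6.png",cv2.resize(s[120:300,190:430,::-1],None,fx=3,fy=3,interpolation=cv2.INTER_CUBIC))
f=cv2.imread("pics/top0.png")[:,:,::-1]
c,st,ct=blob(f,(18,0,140),(45,120,255),(350,170,415,235));
w=np.array([ray("top",u,.032) for u in ct],np.float32);print(cv2.minEnclosingCircle(w),cv2.fitEllipse(w))
E
```

```text
[ 0.56521568 -0.38258953  0.11687096]
((0.5651951432228088, -0.38383087515830994), 0.04455327242612839) ((0.5653260350227356, -0.38393738865852356), (0.08647561818361282, 0.08681316673755646), 172.48147583007812)
```

View pics/t6.png

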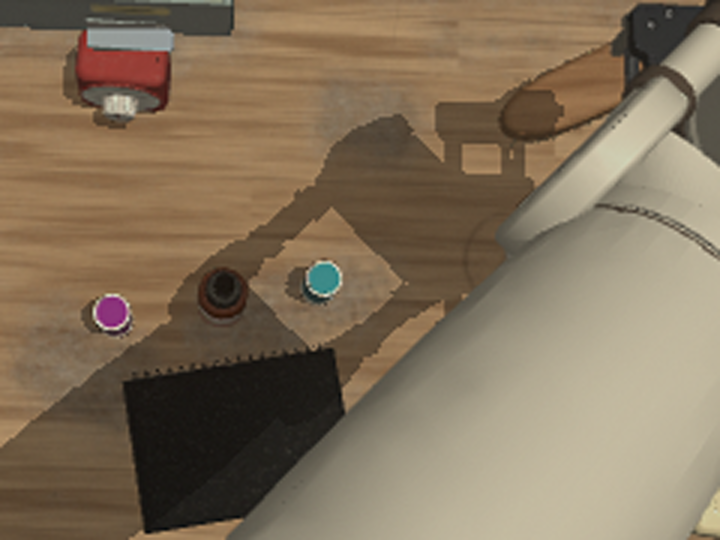

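Purple, dropper and teal are lined up at (111,313), (223,293) and (323,280). The tin's radius comes out at 44.5 mm, so I lower gold onto it.

Request:
step_arm --moves '[{"x":-1,"y":0,"z":10,"turn":0,"grip":-1},{"x":0,"y":0,"z":20,"turn":0,"grip":-1},{"x":0,"y":0,"z":18,"turn":0,"grip":-1},{"x":0,"y":0,"z":8,"turn":0,"grip":-1},{"x":0,"y":0,"z":4,"turn":0,"grip":-1}]'

```text
clock: 23.42
tcp_pos: [0.5648, -0.3839, 0.0557]
eef_rot: [-0.001, 0.707, 0.707, 0.0]
force: [0.9, -0.2, -0.4]
opening: 0.267
finger_force: 10.0
```

Request:
step_arm --moves '[{"x":0,"y":0,"z":2,"turn":0,"grip":-1},{"x":0,"y":0,"z":1,"turn":0,"grip":-1},{"x":0,"y":0,"z":0,"turn":0,"grip":-1},{"x":0,"y":0,"z":0,"turn":0,"grip":-1},{"x":0,"y":0,"z":0,"turn":0,"grip":-1}]'

```text
clock: 23.83
tcp_pos: [0.5659, -0.385, 0.0551]
eef_rot: [0.001, 0.707, 0.707, 0.0]
force: [0.4, 0.3, -0.7]
opening: 0.26
finger_force: 10.0
```

Request:
step_arm --moves '[{"x":1,"y":-0.5,"z":2,"turn":0,"grip":-1},{"x":0,"y":0,"z":2,"turn":0,"grip":-1},{"x":0,"y":0,"z":1,"turn":0,"grip":-1},{"x":0,"y":0,"z":0,"turn":0,"grip":-1},{"x":0,"y":0,"z":0,"turn":0,"grip":-1}]'

```text
clock: 24.25
tcp_pos: [0.5653, -0.3837, 0.0501]
eef_rot: [0.0, 0.707, 0.707, 0.0]
force: [-0.1, 1.6, 5.2]
opening: 0.263
finger_force: 10.0
```

Request:
step_arm --moves '[{"x":0,"y":0,"z":0,"turn":0,"grip":-0.4},{"x":0,"y":0,"z":0,"turn":0,"grip":-0.3},{"x":0,"y":0,"z":0,"turn":0,"grip":-0.2},{"x":0,"y":0,"z":0,"turn":0,"grip":-0.1},{"x":0,"y":0,"z":0,"turn":0,"grip":0}]'

```text
clock: 24.67
tcp_pos: [0.5648, -0.3835, 0.0488]
eef_rot: [-0.0, 0.707, 0.707, 0.0]
force: [-0.2, 0.6, -0.5]
opening: 0.492
finger_force: 0.0
```

Request:
step_arm --moves '[{"x":0,"y":0,"z":0,"turn":0,"grip":0},{"x":0,"y":0,"z":-15,"turn":0,"grip":0},{"x":0,"y":0,"z":-35,"turn":0,"grip":0},{"x":0,"y":0,"z":-40,"turn":0,"grip":0},{"x":0,"y":0,"z":-40,"turn":0,"grip":0}]'

```text
clock: 25.08
tcp_pos: [0.5645, -0.3832, 0.1811]
eef_rot: [-0.0, 0.707, 0.707, 0.0]
force: [0.7, 0.1, 0.6]
opening: 0.498
finger_force: 0.0
```

Request:
step_arm --moves '[{"x":0,"y":-10,"z":-30,"turn":0,"grip":0},{"x":-15,"y":-30,"z":0,"turn":0,"grip":0},{"x":-15,"y":-30,"z":0,"turn":0,"grip":0},{"x":-15,"y":-30,"z":0,"turn":0,"grip":0},{"x":-15,"y":-30,"z":0,"turn":0,"grip":0}]'

```text
clock: 25.5
tcp_pos: [0.4339, -0.4442, 0.2108]
eef_rot: [0.001, 0.707, 0.708, -0.0]
force: [-0.2, -1.0, 1.5]
opening: 0.504
finger_force: 0.0
```

Request:
step_arm --moves '[{"x":-15,"y":-30,"z":0,"turn":0,"grip":0},{"x":-15,"y":-30,"z":0,"turn":0,"grip":0},{"x":-15,"y":-30,"z":0,"turn":0,"grip":0},{"x":-10,"y":-20,"z":0,"turn":0,"grip":0},{"x":0,"y":0,"z":0,"turn":0,"grip":0}]'

```text
clock: 25.92
tcp_pos: [0.3214, -0.5009, 0.2105]
eef_rot: [0.0, 0.709, 0.706, -0.001]
force: [-0.4, 0.5, 0.1]
opening: 0.501
finger_force: 0.0
```

```bash
python3 - <<'E'
from h import *
print(ctrl.get_obs()["tcp_pos"])
s=ctrl.grab_frame("top");cv2.imwrite("pics/t7.png",s[:,:,::-1])
for n,b,lo,hi,z in [("gold",(365,180,405,225),(15,130,90),(30,255,255),.075),("purple",(190,190,270,260),(135,90,40),(170,255,255),.043),("teal",(270,180,340,260),(80,90,40),(100,255,255),.043)]:
    try:
        c,st,ct=blob(s,lo,hi,b);print(n,c,st,ray("top",cv2.minAreaRect(ct)[0],z).round(4))
    except Exception as e:print(n,e)
f=cv2.imread("pics/top0.png")[:,:,::-1].astype(int)
print("cap diff",abs(f-s)[170:212,135:180].mean())
E
```

```text
[ 0.32137901 -0.50091186  0.21054149]
gold [388.56097561 198.1097561 ] [384 193  10  11  82] [ 0.5645 -0.3837]
purple [226.72839506 223.44444444] [222 219  10  10  81] [ 0.5077 -0.0635]
teal [297.57142857 212.27272727] [293 208  10  10  77] [ 0.5356 -0.2063]
cap diff 2.0814814814814815
```

View pics/t7.png

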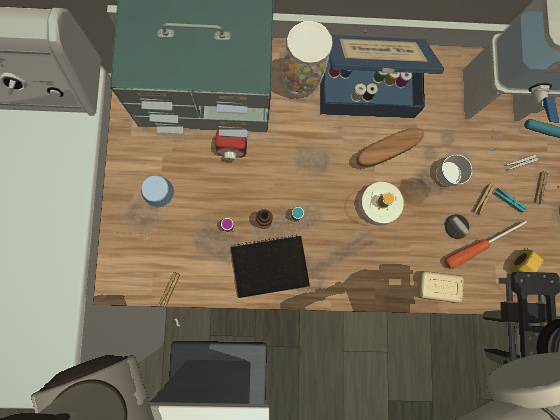

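Gold stands centred on the lid at (388,198), measured within 1 mm of centre. Purple (227,223), the dropper (264,217) and teal (298,212) are in line behind the notebook, and the cap is unmoved at (157,190).

```bash
python3 -c "
from station import ctrl
print(ctrl.job_done())"
```

```text
the job is handed in; nothing more can be done
None
```

The job is handed in, with no verdict returned: in the last top view the purple and teal spools stood within about 2 mm of their places behind the notebook, the dropper stood in line midway between them by eye, the gold spool was centred on the tin lid, and the blue cap had not moved.

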